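# Show the trainee what to serve next

### The job

Show the kitchen trainee the next serving by pointing with the fingertips, a few centimetres above the middle of each thing and pausing there for about two seconds: first at the round oat cake among the bars on the baking tray, then at the bowl of the spoon on the wooden board, and last at the middle-sized of the three white bowls, where you finish, still pointing at it. Touch and shift nothing, and lift the hand between the three so that it never comes low over another bake, utensil head or bowl.

Things in the scene. Friction and masses are not known exactly. Their poses are not given: they have to be found in the camera images.
- oat_cake: Round oat cake, brown, 62 mm across, 20 mm high, the only round one of four bakes lying loose on the tray (the others are bars; any of the four places). Point just above its top. Its origin is the centre of its underside, z up.
- spoon: Steel serving spoon lying face up on the wooden board, one of three steel utensils side by side 55 mm apart in any order. Its origin is under the centre of its round bowl (54 mm across, rim 16 mm above the origin), z up; the handle, 8 mm thick, runs about 190 mm from there along its -x. Point just above the bowl of the spoon.
- bowl_middle: Middle-sized of three white ceramic bowls (any of the three places): 110 mm across the rim, 50 mm high, empty. Point just above the middle of its mouth. Its origin is the centre of its underside, z up.
- oat_bar1: Oat bar, same brown bake as the round cake but rectangular, 64 x 34 x 20 mm high, long side along its x, loose on the baking tray. Its origin is the centre of its underside, z up.
- oat_bar2: Oat bar, same brown bake as the round cake but rectangular, 64 x 34 x 20 mm high, long side along its x, loose on the baking tray. Its origin is the centre of its underside, z up.
- oat_bar3: Oat bar, same brown bake as the round cake but rectangular, 64 x 34 x 20 mm high, long side along its x, loose on the baking tray. Its origin is the centre of its underside, z up.
- turner: Steel slotted turner on the board, flat blade 80 x 44 mm, 3 mm thick. Its origin is under the centre of the blade, z up; the handle, 8 mm thick, runs about 190 mm along its -x. Not to be pointed at.
- fork: Steel three-tined fork on the board, head 70 x 32 mm, 6 mm thick. Its origin is under the centre of the head, z up; the handle, 8 mm thick, runs about 190 mm along its -x. Not to be pointed at.
- bowl_small: Smallest white bowl, 80 mm across the rim, 42 mm high. Not to be pointed at. Its origin is the centre of its underside, z up.
- bowl_large: Largest white bowl, 140 mm across the rim, 58 mm high. Not to be pointed at. Its origin is the centre of its underside, z up.
- jar: Lidded glass jar, 68 mm across, 110 mm high, standing beyond the board. Leave alone. Its origin is the centre of its underside, z up.
- tray: Dark steel baking tray, fixed, 240 mm (its x) by 180 mm (its y), rim 25 mm high, floor 4 mm thick with the bakes on it. Its origin is the centre of its underside, z up.
- board: Wooden board, fixed, 260 mm (its x) by 165 mm (its y), 16 mm thick, with the three utensils on it. Its origin is the centre of its underside, z up.

How it is judged (in metres and radians):
On the way, in this order (a step that is already met when the one before it is completed fails the run):
1. the fingertips point at the round oat cake from just above for at least 1.5 s (horizontal distance between the grasp point and oat_cake below 0.03 m and z of the grasp point in the frame of oat_cake between 0.032 and 0.115 m), for 1.5 s.
2. the fingertips point at the bowl of the spoon from just above for at least 1.5 s (horizontal distance between the grasp point and spoon below 0.03 m and z of the grasp point in the frame of spoon between 0.028 and 0.111 m), for 1.5 s.
3. the fingertips point at the middle-sized bowl from just above for at least 1.5 s (horizontal distance between the grasp point and bowl_middle below 0.04 m and z of the grasp point in the frame of bowl_middle between 0.062 and 0.145 m), for 1.5 s.
At the end, for the whole second after the job is handed in: After 1.5 s or more over the round cake (within 30 mm of its centre), then the spoon's bowl (30 mm), then the middle bowl (40 mm), the grasp point 12 to 95 mm above each top, the robot still points so at the middle bowl; every loose thing is within 8 mm of its start (all of step 3 and distance of each of oat_cake, spoon, bowl_middle, oat_bar1, oat_bar2, oat_bar3, turner, fork, bowl_small, bowl_large, jar from where it was at the start of the episode below 0.008 m); the robot touches nothing.
It fails at once if the robot touches anything (over 0.5 N) (contact force between any of the fingers, the arm and anything else above 0.5 N).
It fails at once if a loose thing is shifted or lifted by more than 8 mm (distance of any of oat_cake, spoon, bowl_middle, oat_bar1, oat_bar2, oat_bar3, turner, fork, bowl_small, bowl_large, jar from where it was at the start of the episode above 0.008 m).
It fails at once if the hand points at a wrong thing: grasp point lower than 95 mm above the top of another bake, utensil head or bowl, and within 20 mm (small bowl 30, large bowl 40) of its centre ((horizontal distance between the grasp point and oat_bar1 below 0.02 m and z of the grasp point in the frame of oat_bar1 below 0.115 m) or (horizontal distance between the grasp point and oat_bar2 below 0.02 m and z of the grasp point in the frame of oat_bar2 below 0.115 m) or (horizontal distance between the grasp point and oat_bar3 below 0.02 m and z of the grasp point in the frame of oat_bar3 below 0.115 m) or (horizontal distance between the grasp point and turner below 0.02 m and z of the grasp point in the frame of turner below 0.099 m) or (horizontal distance between the grasp point and fork below 0.02 m and z of the grasp point in the frame of fork below 0.101 m) or (horizontal distance between the grasp point and bowl_small below 0.03 m and z of the grasp point in the frame of bowl_small below 0.137 m) or (horizontal distance between the grasp point and bowl_large below 0.04 m and z of the grasp point in the frame of bowl_large below 0.153 m)).
It also fails if it takes over 58 s, if anything falls off the work surface, if the arm or the gripper's body presses on something with over 40 N, if the wrist force passes 120 N, or if a joint passes its speed limit or range.

### The arm

A 7-joint arm with a two-finger parallel gripper is mounted at the origin on the work surface. World frame = base frame: x ahead of the robot, y to its left, z up, the work surface at z = 0. Lengths are in mm, angles in rad, forces in N, time in s.
With the tool pointing down it reaches from about 400 to 925 mm from the base axis. Payload 4.1 kg.
Tool frame: the origin (TCP) lies between the finger pads; the fingertips stand 22 mm ahead of it and the grasp point (between the pads) lies 3 mm ahead of it; z points along the fingers, y is the direction in which the jaws open and shut (so a half turn about z gives the same grasp; the last joint's range is limited). The gripper opens to 85 mm and grips with 20 to 120 N. Pads are 22 mm wide; open, the fingers measure 114 mm over their backs; the gripper's body (76 mm by 85 mm) begins 54 mm behind the grasp point. The pads swing forward as they close: fully open they stand 13 mm farther back than shut.
Start: joints at [-1.288, 0.398, 0.045, 1.537, -0.019, 1.207, -0.051], TCP at [242.165, 603.238, 253.347] pointing down, gripper open.
Joint ranges: [-2.82, 2.82], [-0.49, 2.23], [-1.37, 1.46], [0, 2.46], [-1.36, 4.5], [0.23, 2], [-2.94, 2.94]. Speed limits (rad/s): [2.57, 2.57, 3.14, 3.14, 3.14, 3.14, 3.14].

### API

Orientations are given as a unit quaternion [x, y, z, w].
In Python, from bench import * gives the robot as it stands.
- The arm moves only by the tool jog_arm, never from a script. Its argument "series" is a list of rows, each a list of 3 entries, a list of its own where there are three numbers: the closure in counts, from 0 (fully open) to 255 (shut), then the shift along the world's x, y, z in mm, then the turn, a rotation vector about the world's x, y, z in rad. A call has 1 to 5 rows; each row is the pose to reach, as a shift and turn from the pose commanded when the call began; what a row does not reach only later rows make up. A row lasts 1/10 s, in which the tool goes at most 50 mm and 8.59 degrees, less where a joint would pass 70% of its speed; a pose out of reach is approached as far as the arm can. A call with a gripper value outside its range is refused whole. The fingers move at their own pace and stop on an object; the grip force is fixed at half the most. Time passes only in rows, so rows that repeat a pose let the fingers close. It gives the time, the measured TCP pose, the force and the opening at its end, in the units of the state.
- state(): the state, without advancing time (a new reading comes with each control period).
- grab_frame(name): name is "scene" or "top"; returns the picture (384x512x3 uint8, red, green, blue); there is no depth.
- get_calibration(name): a dict with "intrinsics" (3x3 intrinsics, pixels), "origin" and "rotation" of the camera in the world. Camera axes: x right, y up, looking along -z (the intrinsics and any distortion apply to the point x, -y, -z); pixel columns grow to the right and rows downward; lengths in mm; the calibration is good to about 2 mm. A picture is of the moment at which its call begins. get_calibration takes no time and is no camera call.
- finish_job(): hands the job in, once; it reports no verdict.
Trained networks look in the newest picture that a camera, given by its name, has taken for a name from the list of things; names that differ only in an ending like _2 or _b are one class to them, and where a whole thing is asked for, a point or a joint stands for the part that bears it (a point fixed in the world has none). Each returns a list of dicts, best first, with "conf" (0 to 1); they miss things now and then, are a little off and sometimes report something else, mostly with a low value. They report only what shows in the picture. A call takes as long as a camera call.
- spot_in(camera, target): "at" ([x, y, z] in mm, in world coordinates, good to about 4 mm: the middle of the surface that is visible of it).
- trace(camera, target): "pixels" (384x512 bool, what is visible of it).
The state is a dict: "time": time; "joints": joint angles; "qvel": joint speeds; "tau": joint torques, N m; "ee_pos": TCP position; "tcp_rot": TCP orientation; "wrist_force": force on the tool from outside, world axes, zero at the start; "torque": the same for the moment, N m; "finger_gap": opening from 0.0 (shut) to 1.0 (fully open).
Only numpy, scipy, OpenCV 4.12 (cv2) and the standard library are available. Lean on these libraries where they do the work, as an engineer would, in place of code of your own. Each camera call takes 0.05 s, during which the arm holds its last target. There are 200 camera calls.

## Working session

There is one attempt and no reset: what is moved stays moved. The work goes in short steps, Python scripts to look and compute and a tool call to move; the robot and the scene stay as the last step left them, time stands still between calls to the robot, and variables do not carry over. Pictures are saved under pics/ and viewed, about 8 in all and at most 12, crops included, and the job is handed in when it is done.

Besides the shell and the picture viewer there is one more tool, called after ">>>" as name([rows], argument=value, ...), one row to a line, values as JSON. jog_arm: Moves the arm, as the interface text tells. Its arguments: {"type":"object","properties":{"series":{"type":"array","items":{"type":"array"}}},"required":["series"]}

```bash
mkdir -p pics
python3 - <<'E'
from bench import *
import cv2,numpy as np
for c in ("top","scene"):
    im=grab_frame(c); cv2.imwrite(f"pics/{c}0.png",im[:,:,::-1])
    k=get_calibration(c); print(c,np.round(k["origin"]),np.round(k["rotation"],3).tolist(),np.round(k["intrinsics"],1).tolist())
for t in "oat_cake spoon bowl_middle oat_bar1 turner fork bowl_small bowl_large jar tray board".split():
    for c in ("top","scene"):
        print(t,c,[(np.round(d["at"]).tolist(),round(d["conf"],2)) for d in spot_in(c,t)][:4])
s=state();print(s["time"],s["ee_pos"],s["tcp_rot"],s["finger_gap"])
E
```

```text
top [ 487.   -5. 1082.] [-0.042, 0.021, 0.713, -0.699] [[420.0, 0.0, 261.7], [0.0, 420.0, 194.2], [0.0, 0.0, 1.0]]
scene [1265.  191.  818.] [0.218, 0.282, 0.733, 0.579] [[360.4, 0.0, 256.2], [0.0, 360.4, 190.5], [0.0, 0.0, 1.0]]
oat_cake top [([466.0, 292.0, 21.0], 0.74), ([577.0, 62.0, 19.0], 0.26)]
oat_cake scene [([473.0, 295.0, 23.0], 0.61)]
spoon top [([586.0, 118.0, 25.0], 0.68), ([387.0, -277.0, 24.0], 0.56)]
spoon scene [([592.0, 120.0, 20.0], 0.62), ([540.0, 64.0, 12.0], 0.53)]
bowl_middle top [([391.0, -278.0, 24.0], 0.98)]
bowl_middle scene [([590.0, -342.0, 30.0], 0.71), ([370.0, -276.0, 33.0], 0.64)]
oat_bar1 top [([582.0, 360.0, 26.0], 0.75), ([570.0, 279.0, 26.0], 0.67), ([468.0, 366.0, 24.0], 0.62)]
oat_bar1 scene [([589.0, 364.0, 22.0], 0.79), ([584.0, 280.0, 23.0], 0.62), ([485.0, 371.0, 31.0], 0.52)]
turner top [([576.0, 62.0, 21.0], 0.95), ([756.0, 38.0, 111.0], 0.3), ([541.0, 8.0, 22.0], 0.18)]
turner scene [([589.0, 64.0, 21.0], 0.97)]
fork top [([577.0, 61.0, 21.0], 0.68), ([540.0, 11.0, 23.0], 0.6)]
fork scene [([588.0, 64.0, 20.0], 0.68), ([572.0, 8.0, 23.0], 0.65)]
bowl_small top [([602.0, -343.0, 19.0], 0.64)]
bowl_small scene [([594.0, -343.0, 29.0], 0.9), ([531.0, 332.0, 3.0], 0.59)]
bowl_large top [([592.0, -146.0, 25.0], 0.96)]
bowl_large scene [([566.0, -154.0, 34.0], 0.76)]
jar top [([760.0, 37.0, 110.0], 0.67)]
jar scene [([796.0, 48.0, 86.0], 0.72)]
tray top [([528.0, 326.0, 10.0], 0.76)]
tray scene [([529.0, 334.0, 4.0], 0.57)]
board top [([514.0, 52.0, 18.0], 0.96)]
board scene [([540.0, 65.0, 9.0], 0.71)]
1.2 [242.17925338 603.2411791  253.35297176] [1.89713583e-01 9.81839473e-01 6.39310063e-05 2.63298670e-05] 1.0015914450809593
```

View pics/top0.png

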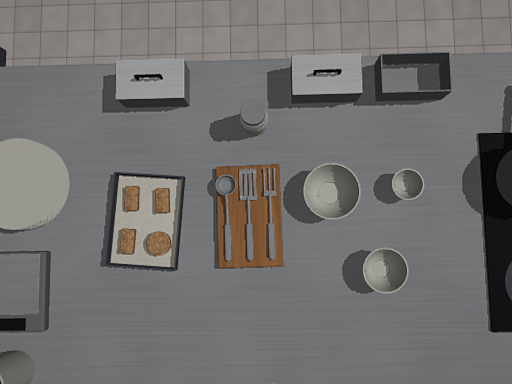

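View pics/scene0.png

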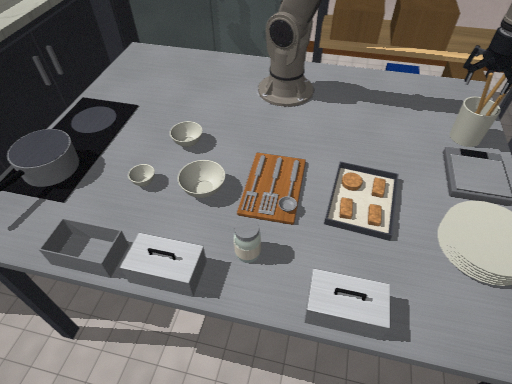

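The top picture shows the round cake at about (158,243), the spoon's bowl at (226,185) and the middle-sized bowl at (385,271). The scene view agrees, and it shows a tall utensil crock beside the starting gripper. Next I compute positions from these pixels.

```bash
cat > h.py <<'E'
from bench import *
import numpy as np
def ray(c,u,v,z):
    k=get_calibration(c);K=np.array(k["intrinsics"]);R=np.array(k["rotation"]);o=np.array(k["origin"])
    p=np.linalg.inv(K)@[u,v,1];d=R@(p*[1,-1,-1]);return np.round(o+d*(z-o[2])/d[2],0).tolist()
E
python3 - <<'E'
from h import *
import cv2
print({k:v for k,v in get_calibration("top").items() if k not in("rotation","origin","intrinsics")})
for n,u,v,z in [("cake",158.5,243.5,24),("spoon bowl rim",226,185,32),("turner",248,184,20),("fork",269,181,22),("midbowl rim",385.5,271,50),("large",331.5,191.5,58),("small",408,184,42),("jar",253,112,110),("crock base?",13,368,100)]:
    print(n,ray("top",u,v,z))
for n,u,v,z in [("cake",352,181,24),("spoon",289,204,32),("midbowl",186,133,50),("crock rim",480,108,150),("crock base",468,140,0),("utensil tip",498,60,250)]:
    print("scene",n,ray("scene",u,v,z))
for t,z in [("oat_cake",24),("bowl_middle",45)]:
    grab_frame("top"); d=trace("top",t)[0]; m=d["pixels"].astype(np.uint8)
    (x,y),r=cv2.minEnclosingCircle(np.argwhere(m)[:,::-1].astype(np.float32)); print(t,d["conf"],x,y,r,ray("top",x,y,z))
a=cv2.imread("pics/scene0.png")[0:200,250:512]; cv2.imwrite("pics/crop.png",cv2.resize(a,None,fx=3,fy=3,interpolation=2))
E
```

```text
{}Traceback (most recent call last):
  File "<stdin>", line 5, in <module>
  File "h.py", line 5, in ray
    p=np.linalg.inv(K)@[u,v,1];d=R@(p*[1,-1,-1]);return np.round(o+d*(z-o[2])/d[2],0).tolist()
                                 ~^^~~~~~~~~~~~~
ValueError: matmul: Input operand 1 has a mismatch in its core dimension 0, with gufunc signature (n?,k),(k,m?)->(n?,m?) (size 3 is different from 4)
```

```bash
cat > h.py <<'E'
from bench import *
import numpy as np
from scipy.spatial.transform import Rotation
def ray(c,u,v,z):
    k=get_calibration(c);K=np.array(k["intrinsics"]);R=Rotation.from_quat(k["rotation"]).as_matrix();o=np.array(k["origin"])
    p=np.linalg.inv(K)@[u,v,1];d=R@(p*[1,-1,-1]);return np.round(o+d*(z-o[2])/d[2],0).tolist()
E
python3 - <<'E'
from h import *
import cv2
for n,u,v,z in [("cake",158.5,243.5,24),("spoon bowl rim",226,185,32),("turner",248,184,20),("fork",269,181,22),("midbowl rim",385.5,271,50),("large",331.5,191.5,58),("small",408,184,42),("jar",253,112,110),("crock base?",13,368,100)]:
    print(n,ray("top",u,v,z))
for n,u,v,z in [("cake",352,181,24),("spoon",289,204,32),("midbowl",186,133,50),("crock rim",480,108,150),("crock base",468,140,0),("utensil tip",498,60,250)]:
    print("scene",n,ray("scene",u,v,z))
a=cv2.imread("pics/scene0.png")[0:200,250:512]; cv2.imwrite("pics/crop.png",cv2.resize(a,None,fx=3,fy=3,interpolation=2))
for t,z in [("oat_cake",24),("bowl_middle",45)]:
    grab_frame("top"); d=(trace("top",t) or [None])[0]
    if d is None: continue
    m=d["pixels"].astype(np.uint8)
    (x,y),r=cv2.minEnclosingCircle(np.argwhere(m)[:,::-1].astype(np.float32)); print(t,d["conf"],x,y,r,ray("top",x,y,z))
print(Rotation.from_quat(state()["tcp_rot"]).as_matrix().round(3).tolist())
E
```

```text
cake [463.0, 289.0, 24.0]
spoon bowl rim [607.0, 116.0, 32.0]
turner [609.0, 61.0, 20.0]
fork [615.0, 8.0, 22.0]
midbowl rim [388.0, -269.0, 50.0]
large [582.0, -145.0, 58.0]
small [598.0, -335.0, 42.0]
jar [770.0, 41.0, 110.0]
crock base? [185.0, 606.0, 100.0]
scene cake [474.0, 291.0, 24.0]
scene spoon [612.0, 123.0, 32.0]
scene midbowl [403.0, -264.0, 50.0]
scene crock rim [194.0, 641.0, 150.0]
scene crock base [161.0, 671.0, 0.0]
scene utensil tip [76.0, 669.0, 250.0]
oat_cake 0.57 158.0814971923828 242.7158660888672 12.81869125366211 [465.0, 291.0, 24.0]
bowl_middle 0.75 386.15325927734375 270.1130676269531 24.194787979125977 [390.0, -272.0, 45.0]
[[-0.928, 0.373, 0.0], [0.373, 0.928, 0.0], [-0.0, 0.0, -1.0]]
```

View pics/crop.png

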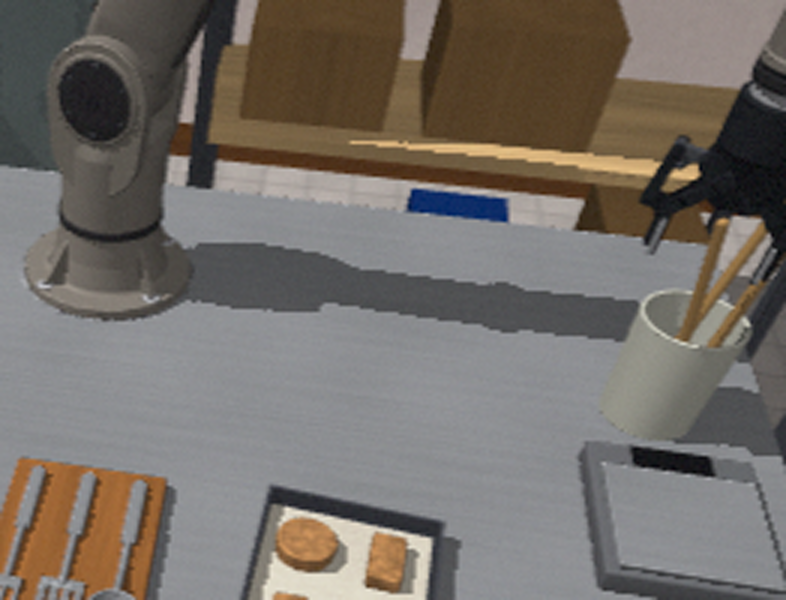

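The crop shows the crock with its sticks behind the gripper, farther out in y and nearer in x. I will leave up and toward the middle. Aim points are cake (467,291), spoon bowl (608,118) and middle bowl (391,-271).

>>> jog_arm([
  [0,[5,-10,25],[0,0,0]],
  [0,[20,-30,45],[0,0,0]],
  [0,[40,-60,50],[0,0,0]],
  [0,[65,-90,50],[0,0,0]],
  [0,[90,-125,50],[0,0,0]],
])

```text
time: 1.9
ee_pos: [332.6, 477.8, 303.8]
tcp_rot: [0.189, 0.982, 0.001, 0.0]
wrist_force: [0.6, -0.1, -0.2]
finger_gap: 1.003
```

>>> jog_arm([
  [255,[25,-35,0],[0,0,0]],
  [255,[52,-72,0],[0,0,0]],
  [255,[80,-110,0],[0,0,0]],
  [255,[107,-149,0],[0,0,0]],
  [255,[135,-187,0],[0,0,0]],
])

```text
time: 2.4
ee_pos: [468.0, 289.5, 303.7]
tcp_rot: [0.19, 0.982, 0.0, 0.0]
wrist_force: [0.8, 0.1, 0.7]
finger_gap: 0.148
```

>>> jog_arm([
  [255,[0,0,-25],[0,0,0]],
  [255,[0,0,-55],[0,0,0]],
  [255,[0,0,-85],[0,0,0]],
  [255,[0,0,-110],[0,0,0]],
  [255,[0,0,-120],[0,0,0]],
])

```text
time: 2.9
ee_pos: [465.8, 290.3, 180.9]
tcp_rot: [0.19, 0.982, -0.002, -0.001]
wrist_force: [-1.0, 0.3, 0.2]
finger_gap: -0.001
```

Run:
```python
from h import *
import cv2
a=cv2.resize(grab_frame("top")[120:320,60:320],None,fx=1.5,fy=1.5);b=cv2.resize(grab_frame("scene")[100:300,180:440],None,fx=1.5,fy=1.5)
cv2.imwrite("pics/c1.png",np.hstack([a,b])[:,:,::-1]); s=state();print(s["time"],s["ee_pos"],s["joints"],s["finger_gap"])
```

```text
3.0 [466.44847536 290.76118017 182.22588497] [-0.83179659  0.29510723  0.23685912  1.86332248 -0.08120906  0.99513969
  0.62875774] 0.0012941799946153691
```

View pics/c1.png

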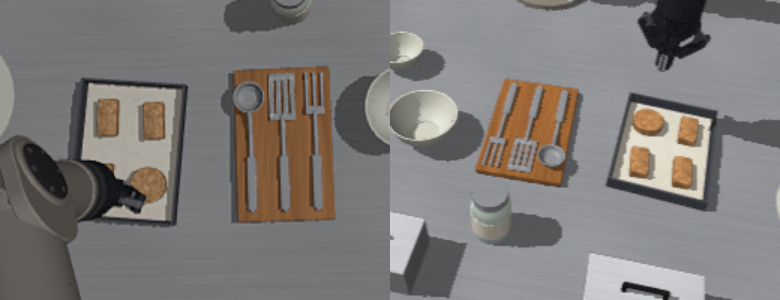

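The jaws are shut and the tip sits over the round cake: in the top view it is at about (150,251), displaced outward by its height. I will descend 100 mm and pause.

>>> jog_arm([
  [255,[0,0,-25],[0,0,0]],
  [255,[0,0,-50],[0,0,0]],
  [255,[0,0,-75],[0,0,0]],
  [255,[0,0,-90],[0,0,0]],
  [255,[0,0,-97],[0,0,0]],
])

```text
time: 3.5
ee_pos: [467.5, 291.6, 86.5]
tcp_rot: [0.19, 0.982, 0.0, 0.0]
wrist_force: [0.1, -0.9, -0.2]
finger_gap: 0.006
```

>>> jog_arm([
  [255,[0,0,0],[0,0,0]],
  [255,[0,0,0],[0,0,0]],
  [255,[0,0,0],[0,0,0]],
  [255,[0,0,0],[0,0,0]],
  [255,[0,0,0],[0,0,0]],
])

```text
time: 4.0
ee_pos: [467.5, 291.4, 86.9]
tcp_rot: [0.19, 0.982, 0.0, 0.0]
wrist_force: [-0.2, 0.1, -0.0]
finger_gap: -0.001
```

Run:
```python
from h import *
import cv2
a=cv2.resize(grab_frame("top")[150:300,80:280],None,fx=2,fy=2);b=cv2.resize(grab_frame("scene")[100:250,260:460],None,fx=2,fy=2)
cv2.imwrite("pics/c2.png",np.hstack([a,b])[:,:,::-1]); s=state();print(s["time"],s["ee_pos"],s["joints"],s["finger_gap"])
```

```text
4.1 [467.2925688  291.3443697   86.65719339] [-0.80873641  0.41851099  0.21499528  1.94129136 -0.12209981  0.79344925
  0.66304906] 0.00031726872290863546
```

View pics/c2.png

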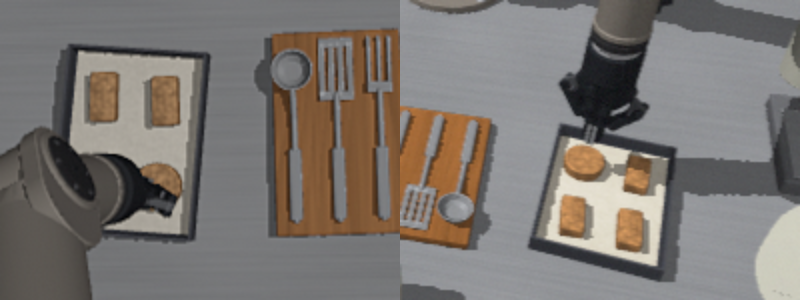

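In both views the fingertips hang just above the round cake, with the tip at scene pixel (355,170) about 10 px above the cake's middle, as the height predicts. I hold the pause, then lift and move to the spoon.

>>> jog_arm([
  [255,[0,0,0],[0,0,0]],
  [255,[0,0,0],[0,0,0]],
  [255,[0,0,0],[0,0,0]],
  [255,[0,0,0],[0,0,0]],
  [255,[0,0,0],[0,0,0]],
])

```text
time: 4.6
ee_pos: [467.2, 291.2, 86.3]
tcp_rot: [0.19, 0.982, 0.0, -0.0]
wrist_force: [0.4, 0.8, 0.7]
finger_gap: 0.0
```

>>> jog_arm([
  [255,[0,0,0],[0,0,0]],
  [255,[0,0,0],[0,0,0]],
  [255,[0,0,0],[0,0,0]],
  [255,[0,0,0],[0,0,0]],
  [255,[0,0,0],[0,0,0]],
])

```text
time: 5.1
ee_pos: [467.2, 291.2, 86.3]
tcp_rot: [0.19, 0.982, 0.0, 0.0]
wrist_force: [-0.8, 0.1, 0.6]
finger_gap: -0.002
```

>>> jog_arm([
  [255,[0,0,0],[0,0,0]],
  [255,[0,0,0],[0,0,0]],
  [255,[0,0,0],[0,0,0]],
  [255,[0,0,0],[0,0,0]],
  [255,[0,0,0],[0,0,0]],
])

```text
time: 5.6
ee_pos: [467.2, 291.2, 86.4]
tcp_rot: [0.19, 0.982, 0.0, 0.0]
wrist_force: [0.7, -0.2, -0.0]
finger_gap: -0.003
```

>>> jog_arm([
  [255,[0,0,20],[0,0,0]],
  [255,[0,0,50],[0,0,0]],
  [255,[0,0,80],[0,0,0]],
  [255,[0,0,110],[0,0,0]],
  [255,[0,0,125],[0,0,0]],
])

```text
time: 6.1
ee_pos: [468.3, 291.9, 214.3]
tcp_rot: [0.19, 0.982, 0.002, 0.001]
wrist_force: [0.2, -0.5, 0.0]
finger_gap: -0.005
```

>>> jog_arm([
  [255,[20,-25,0],[0,0,0]],
  [255,[50,-60,0],[0,0,0]],
  [255,[80,-100,0],[0,0,0]],
  [255,[115,-140,0],[0,0,0]],
  [255,[141,-173,0],[0,0,0]],
])

```text
time: 6.6
ee_pos: [609.5, 116.2, 211.5]
tcp_rot: [0.19, 0.982, 0.0, 0.0]
wrist_force: [1.0, -0.5, 0.1]
finger_gap: 0.0
```

>>> jog_arm([
  [255,[0,0,-20],[0,0,0]],
  [255,[0,0,-50],[0,0,0]],
  [255,[0,0,-80],[0,0,0]],
  [255,[0,0,-105],[0,0,0]],
  [255,[0,0,-120],[0,0,0]],
])

```text
time: 7.1
ee_pos: [606.8, 118.0, 89.0]
tcp_rot: [0.19, 0.982, -0.001, -0.002]
wrist_force: [-0.5, 0.2, 0.8]
finger_gap: -0.004
```

>>> jog_arm([
  [255,[0,0,0],[0,0,0]],
  [255,[0,0,0],[0,0,0]],
  [255,[0,0,0],[0,0,0]],
  [255,[0,0,0],[0,0,0]],
  [255,[0,0,0],[0,0,0]],
])

```text
time: 7.6
ee_pos: [608.8, 118.4, 92.4]
tcp_rot: [0.19, 0.982, 0.0, 0.001]
wrist_force: [-0.6, 0.9, -0.5]
finger_gap: 0.001
```

Run:
```python
from h import *
import cv2
a=cv2.resize(grab_frame("top")[110:260,140:340],None,fx=2,fy=2);b=cv2.resize(grab_frame("scene")[100:250,200:400],None,fx=2,fy=2)
cv2.imwrite("pics/c3.png",np.hstack([a,b])[:,:,::-1]); s=state();print(s["time"],s["ee_pos"],s["joints"],s["finger_gap"])
```

```text
7.7 [608.43739896 118.3633593   91.93844665] [-0.48587927  0.5244382   0.2998816   1.77110369 -0.19442015  0.87392678
  1.09037285] 0.0003186578257128697
```

View pics/c3.png

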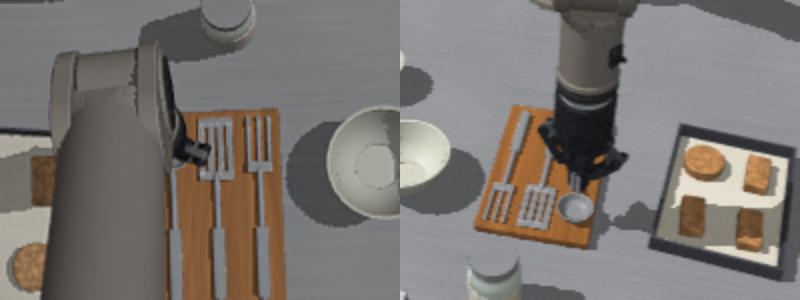

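In the scene view the tips are at (287,192), about 11 px above the middle of the spoon's bowl at (287,203), as expected for a point some 40 mm over it. I hold, then lift and go to the middle bowl.

>>> jog_arm([
  [255,[0,0,0],[0,0,0]],
  [255,[0,0,0],[0,0,0]],
  [255,[0,0,0],[0,0,0]],
  [255,[0,0,0],[0,0,0]],
  [255,[0,0,0],[0,0,0]],
])

```text
time: 8.2
ee_pos: [608.2, 118.2, 91.3]
tcp_rot: [0.19, 0.982, 0.0, -0.0]
wrist_force: [0.3, 0.5, -0.2]
finger_gap: -0.004
```

>>> jog_arm([
  [255,[0,0,0],[0,0,0]],
  [255,[0,0,0],[0,0,0]],
  [255,[0,0,0],[0,0,0]],
  [255,[0,0,0],[0,0,0]],
  [255,[0,0,0],[0,0,0]],
])

```text
time: 8.7
ee_pos: [608.2, 118.2, 91.3]
tcp_rot: [0.19, 0.982, 0.0, 0.0]
wrist_force: [-0.1, -0.0, -0.4]
finger_gap: 0.001
```

>>> jog_arm([
  [255,[0,0,0],[0,0,0]],
  [255,[0,0,0],[0,0,0]],
  [255,[0,0,0],[0,0,0]],
  [255,[0,0,0],[0,0,0]],
  [255,[0,0,0],[0,0,0]],
])

```text
time: 9.2
ee_pos: [608.2, 118.3, 91.3]
tcp_rot: [0.19, 0.982, 0.0, 0.0]
wrist_force: [-0.0, 0.2, 0.1]
finger_gap: 0.001
```

>>> jog_arm([
  [255,[0,0,20],[0,0,0]],
  [255,[0,0,50],[0,0,0]],
  [255,[0,0,85],[0,0,0]],
  [255,[0,0,120],[0,0,0]],
  [255,[0,0,140],[0,0,0]],
])

```text
time: 9.7
ee_pos: [609.4, 118.3, 234.7]
tcp_rot: [0.19, 0.982, 0.001, 0.002]
wrist_force: [0.4, 0.1, 0.3]
finger_gap: 0.003
```

>>> jog_arm([
  [255,[-15,-20,0],[0,0,0]],
  [255,[-35,-55,0],[0,0,0]],
  [255,[-57,-95,0],[0,0,0]],
  [255,[-77,-133,0],[0,0,0]],
  [255,[-97,-170,0],[0,0,0]],
])

```text
time: 10.2
ee_pos: [510.1, -53.4, 231.5]
tcp_rot: [0.19, 0.982, 0.0, 0.0]
wrist_force: [1.6, -0.6, 1.2]
finger_gap: -0.001
```

>>> jog_arm([
  [255,[-19,-35,0],[0,0,0]],
  [255,[-38,-70,0],[0,0,0]],
  [255,[-58,-105,0],[0,0,0]],
  [255,[-77,-140,0],[0,0,0]],
  [255,[-95,-175,0],[0,0,0]],
])

```text
time: 10.7
ee_pos: [415.0, -228.1, 231.6]
tcp_rot: [0.19, 0.982, 0.0, 0.0]
wrist_force: [0.8, -0.2, 0.1]
finger_gap: 0.002
```

>>> jog_arm([
  [255,[-15,-28,0],[0,0,0]],
  [255,[-25,-44,-10],[0,0,0]],
  [255,[-25,-44,-35],[0,0,0]],
  [255,[-25,-44,-55],[0,0,0]],
  [255,[-25,-44,-65],[0,0,0]],
])

```text
time: 11.2
ee_pos: [390.1, -270.4, 164.9]
tcp_rot: [0.19, 0.982, 0.0, -0.001]
wrist_force: [0.3, 1.0, 0.4]
finger_gap: -0.001
```

>>> jog_arm([
  [255,[0,0,-20],[0,0,0]],
  [255,[0,0,-40],[0,0,0]],
  [255,[0,0,-52],[0,0,0]],
  [255,[0,0,-60],[0,0,0]],
  [255,[0,0,-60],[0,0,0]],
])

```text
time: 11.7
ee_pos: [390.9, -270.5, 105.8]
tcp_rot: [0.19, 0.982, 0.0, -0.001]
wrist_force: [-0.5, -0.5, 1.1]
finger_gap: -0.002
```

Run:
```python
from h import *
import cv2
a=cv2.resize(grab_frame("top")[150:340,280:480],None,fx=2,fy=2);b=cv2.resize(grab_frame("scene")[60:250,100:300],None,fx=2,fy=2)
cv2.imwrite("pics/c4.png",np.hstack([a,b])[:,:,::-1]); s=state();print(s["time"],s["ee_pos"],s["joints"],s["finger_gap"])
```

```text
11.8 [ 391.61567495 -271.06545552  106.88266043] [ 0.02807339  0.31067528  0.57117589  2.10433153 -0.23597924  0.78649742
  1.93432609] 0.0031151114930464837
```

View pics/c4.png

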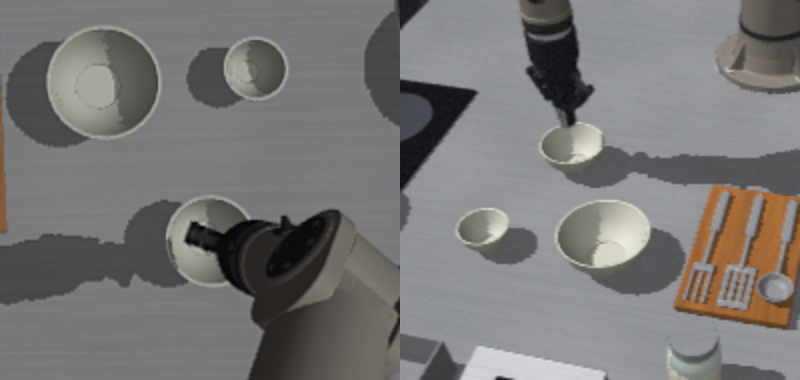

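The top crop shows the tips at about (205,240) over the middle bowl's centre (210,241), and the scene view shows clearance above its rim. I hold there, check that nothing shifted and hand in.

>>> jog_arm([
  [255,[0,0,0],[0,0,0]],
  [255,[0,0,0],[0,0,0]],
  [255,[0,0,0],[0,0,0]],
  [255,[0,0,0],[0,0,0]],
  [255,[0,0,0],[0,0,0]],
])

```text
time: 12.3
ee_pos: [391.2, -270.8, 106.5]
tcp_rot: [0.19, 0.982, 0.0, 0.0]
wrist_force: [-0.6, -0.3, 0.3]
finger_gap: -0.003
```

>>> jog_arm([
  [255,[0,0,0],[0,0,0]],
  [255,[0,0,0],[0,0,0]],
  [255,[0,0,0],[0,0,0]],
  [255,[0,0,0],[0,0,0]],
  [255,[0,0,0],[0,0,0]],
])

```text
time: 12.8
ee_pos: [391.1, -270.8, 106.3]
tcp_rot: [0.19, 0.982, 0.0, -0.0]
wrist_force: [0.4, -0.3, -0.6]
finger_gap: -0.001
```

>>> jog_arm([
  [255,[0,0,0],[0,0,0]],
  [255,[0,0,0],[0,0,0]],
  [255,[0,0,0],[0,0,0]],
  [255,[0,0,0],[0,0,0]],
  [255,[0,0,0],[0,0,0]],
])

```text
time: 13.3
ee_pos: [391.2, -270.8, 106.4]
tcp_rot: [0.19, 0.982, 0.0, 0.0]
wrist_force: [0.6, -0.9, 0.9]
finger_gap: -0.001
```

>>> jog_arm([
  [255,[0,0,0],[0,0,0]],
  [255,[0,0,0],[0,0,0]],
  [255,[0,0,0],[0,0,0]],
  [255,[0,0,0],[0,0,0]],
  [255,[0,0,0],[0,0,0]],
])

```text
time: 13.8
ee_pos: [391.2, -270.8, 106.4]
tcp_rot: [0.19, 0.982, 0.0, 0.0]
wrist_force: [-0.4, -0.2, 0.0]
finger_gap: 0.001
```

Run:
```python
from h import *
import cv2
im=grab_frame("top")[:,:,::-1]; d=cv2.absdiff(im,cv2.imread("pics/top0.png")).max(2)
print("changed px: tray+board",(d[170:272,105:285]>40).sum(),"large+small",(d[160:222,300:430]>40).sum())
s=state();print(s["time"],s["ee_pos"],s["wrist_force"]); print(finish_job())
```

```text
changed px: tray+board 1 large+small 0
13.85 [ 391.15823487 -270.77635649  106.34437664] [-0.36351051  0.41786444  1.21980034]
the job is handed in; nothing more can be done
None
```

I pointed with shut fingers at the round oat cake, then the spoon's bowl, then the middle-sized bowl. I paused about 2 s at each, lifted to at least 210 mm between them, and handed the job in at 13.85 s still over the bowl. The hand-in reported no verdict.

- **Pointing:** pictures taken at each stop showed the tips over the middle of the target. The grasp point was about 80 mm above the underside of the cake, 72 mm for the spoon and 103 mm for the bowl, all within the allowed bands.
- **Nothing shifted, as far as seen:** comparing the first and last top pictures, one pixel changed over the tray and board, and none over the large and small bowls. I did not compare the middle bowl, which the hand partly hid, or the jar this way.
- **No contact seen:** wrist force readings stayed small, at most 1.6 N on any axis while moving. They scatter by about 1 N even when still, so they cannot confirm the 0.5 N contact limit.
- **Disagreement:** the two cameras differed by about 10 mm on the cake and 15 mm on the middle bowl, mostly in x. I aimed close to the top camera's values, well inside the 30 and 40 mm limits.

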